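# Scrap the cleat that was cut short

### The arm

A 6-joint arm with a two-finger parallel gripper is mounted at the origin on the work surface; the furniture and walls round the work are solid. World frame = base frame: x ahead of the robot, y to its left, z up, the work surface at z = 0. Lengths are in m, angles in rad, forces in N, time in s.
With the tool pointing down it reaches from about 0.35 to 0.925 m from the base axis. Payload 6.4 kg.
Tool frame: the origin (TCP) lies at the very end of the fingers, on their centre line; the grasp point (between the pads) lies 19 mm behind it (manip.hold_point_z is the z of the grasp point in the tool frame, in m); z points along the fingers, y is the line along which they close (so a half turn about z gives the same grasp; the last joint's range is limited). The gripper opens to 85 mm and grips with 20 to 120 N. Pads are 22 mm wide; open, the fingers measure 114 mm over their backs; the gripper's body (76 mm by 85 mm) begins 54 mm behind the grasp point. The pads swing forward as they close: fully open they stand 13 mm farther back than shut.
Start: joints at [-0.174, 0.245, 1.558, -0, 1.339, -0.174], TCP at [0.65, 0, 0.208] pointing down, gripper open.
Joint ranges: [-3.13, 3.13], [-1.02, 2.26], [0.13, 2.54], [-0.95, 4.09], [0.21, 2.88], [-2.74, 2.74]. Speed limits (rad/s): [2.57, 2.57, 3.14, 3.14, 3.14, 3.14].

### API

Orientations are given as [roll, pitch, yaw] about the fixed x, y, z axes, in that order (R = Rz(yaw) Ry(pitch) Rx(roll)).
In Python, from station import manip, kin, sensors, cams gives the robot as it stands. The module is installed in compiled form; this text tells all that it offers. Calls block until the motion is done:
- manip.movep(position, orientation): joint-space move of the TCP to a pose.
- manip.move_straight(position, v=0.15, ori=None, guard=None): straight line of the TCP; ori=None keeps the orientation; v is the mean speed in m/s. With guard (N) it stops when the force on the tool has changed by that much, and returns True; else False.
- manip.set_joints(angles): joint-space move.
- manip.gripper_to(opening, f_grip=None): finger opening in m; f_grip is the grip in N (None keeps the last); returns when the fingers have stopped.
- manip.pause(seconds).
- kin.ik(position, orientation): joint angles nearest the present ones, or None.
- sensors.observe(): the state.
- cams.snapshot(name): name is "scene" or "side" or "wrist"; returns a dict with "frame" (400x640x3 uint8, blue, green, red), "vfov" (degrees; the focal length in pixels is half the picture's height over the tangent of half this angle, whatever the lens; pixels are square), "cx", "cy" (the principal point, pixels), "k1" (the pictures are not rectified: a ray, as slopes to the right and down, at radius r is drawn at 1 + k1 r^2 times it, then the intrinsics apply), "R" (3x3) and "t" (3): a world point X has camera coordinates R X + t. Camera axes: x right, y down, z forward; pixel columns grow to the right and rows downward; lengths in m; the calibration is good to about 2 mm. A picture is of the moment at which its call begins. There is no depth.
A pose or a line that the arm cannot do raises manip.MotionError and nothing moves.
- manip.job_done(): hands the job in; it is judged then, once.
The state is a dict: "time": time; "joints": joint angles; "qd": joint speeds; "effort": joint torques, N m; "eef_pos": TCP position; "tool_rot": TCP orientation; "ft_force": force on the tool from outside, world axes, zero at the start; "moment": the same for the moment, N m; "finger_gap": finger opening in m; "finger_force": force on a finger pad.
Only numpy, scipy, OpenCV 4.12 (cv2) and the standard library are available. Lean on these libraries where they do the work, as an engineer would, in place of code of your own. Each camera call takes 0.05 s, during which the arm holds its last target. There are 200 camera calls.

### The job

Three drilled pine cleats lie in the length jig, and one was cut too short: it stops well before the dark line on the board that the other two reach. First take the tape measure that was left in the plywood scrap crate and stand it upright on the bare bench top, then put the short cleat into the crate so that it lies flat on the crate's floor. Leave the two good cleats in the jig and everything else where it is.

Things in the scene. Friction and masses are not known exactly. Their poses are not given: they have to be found in the camera images.
- crate: open plywood scrap crate, fixed to the bench: outside 184 (x) x 139 (y) x 65 high, walls 7, floor 12 thick, so inside 170 x 125. Origin: centre of its underside on the bench. It stands to the left or to the right of the jig, turned up to 0.3 rad; its outer side (away from the jig) has at least 120 mm of bare bench beside it.
- jig: length jig, fixed: plywood board 180 (x) x 280 (y) x 12 thick, wooden fence 18 thick along its far (+x) edge, its top 44 above the bench; a flush dark line crosses the board 142 mm from the fence. Origin: centre of the underside. The cleats lie along x, side by side, 90 mm apart centre to centre, far ends 2 to 5 mm from the fence; any of the three may be the short one.
- short_cleat: pine cleat 105 mm long, 40 wide, 24 thick, two drilled holes in its top, lying flat on the jig board. Origin: underside, middle of the end that lies near the fence; +x points to the fence, z up, so the cleat runs 105 mm along its own -x. The reject. Mass about 0.05 kg.
- short_cleat_mid (a point): the centre of the short cleat (12 mm above its underside, 52 mm from either end)
- good_cleat_1: pine cleat 140 mm long, 40 wide, 24 thick, two drilled holes in its top, lying flat on the jig board. Origin: underside, middle of the end that lies near the fence; +x points to the fence, z up, so the cleat runs 140 mm along its own -x. Good: leave it.
- good_cleat_2: pine cleat 140 mm long, 40 wide, 24 thick, two drilled holes in its top, lying flat on the jig board. Origin: underside, middle of the end that lies near the fence; +x points to the fence, z up, so the cleat runs 140 mm along its own -x. Good: leave it.
- tape_measure: yellow tape measure with a black disc on its side, standing upright on the crate floor: 36 thick (its x), 82 long with the hook (its y; the case itself runs from y = -28 to +41 mm), 62 tall, 67 with the button on top. Origin: underside, z up. About 0.3 kg. It is to be gripped across its 36 mm.
- screw_jar: bystander: white jar with a red lid, 68 across, 92 tall, origin at the centre of its underside
- spray_can: bystander: spray can, 65 across, 237 tall, origin at the centre of its underside
- masking_tape: bystander: roll of masking tape lying flat, 98 across, 36 tall, origin at the centre of its underside
Things that resemble listed ones, but are neither listed nor needed, are in the scene too. Leave any turquoise look-alike of the short_cleat alone.

How it is judged:
By the outcome, as a careful person would: the job done as asked, in the order asked, and still so for the second after the job is handed in, with the robot touching nothing.
It also fails if it takes over 58 s, if anything falls off the work surface, if the arm or the gripper's body presses on something with over 40 N, if the wrist force passes 120 N, or if a joint passes its speed limit or range.

## Working session

There is one attempt and no reset: what is moved stays moved. The work goes in short steps, each a Python script; the robot and the scene stay as the last script left them, time stands still between calls to the robot, and variables do not carry over. Pictures are saved under pics/ and viewed, at most 10 in all, crops included, and the job is handed in when it is done.

```bash
mkdir -p pics; cat > h.py <<'E'
import numpy as np, cv2
from station import manip, kin, sensors, cams
def intr(s):
    f=200/np.tan(np.radians(s["vfov"])/2); return np.array([[f,0,s["cx"]],[0,f,s["cy"]],[0,0,1.]]),np.array([s["k1"],0,0,0,0.])
def ray(s,px):
    K,d=intr(s); p=cv2.undistortPoints(np.array(px,float).reshape(-1,1,2),K,d).reshape(-1,2)
    R=np.array(s["R"]);t=np.array(s["t"]); return -R.T@t, np.c_[p,np.ones(len(p))]@R
def onz(s,px,z):
    c,D=ray(s,px); return c+D*((z-c[2])/D[:,2])[:,None]
def proj(s,X):
    K,d=intr(s); return cv2.projectPoints(np.array(X,float).reshape(-1,1,3),cv2.Rodrigues(np.array(s["R"],float))[0],np.array(s["t"],float),K,d)[0].reshape(-1,2)
E
python3 - <<'E'
from h import *
import pickle
S={n:cams.snapshot(n) for n in("scene","side","wrist")}
pickle.dump(S,open("s0.pkl","wb"))
for n,s in S.items():
    cv2.imwrite(f"pics/{n}0.png",s["frame"]); print(n,s["vfov"],s["k1"],-np.array(s["R"]).T@s["t"],np.array(s["R"])[2])
E
```

```text
scene 44.936068051911974 -0.006778955228063915 [-0.31365614 -0.82738018  0.80607527] [ 0.59046382  0.58103432 -0.56013534]
side 51.93134531154219 -0.035547973993268644 [0.49978891 0.9016547  0.68981765] [-0.01412024 -0.81986077 -0.57238879]
wrist 66.35126756290431 -0.0023898461588215663 [0.65056937 0.07673963 0.37265203] [-0.00167984 -0.29760704 -0.95468698]
```

View pics/scene0.png

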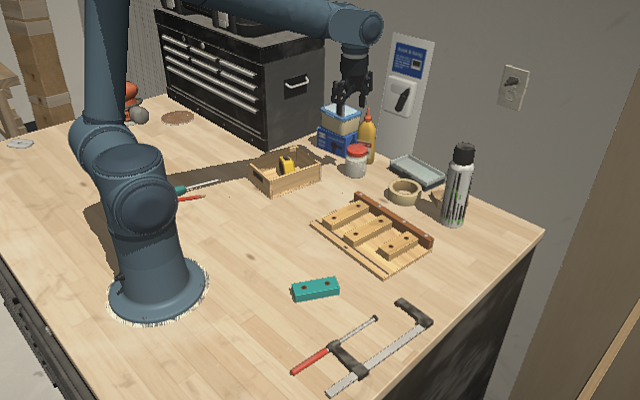

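View pics/side0.png

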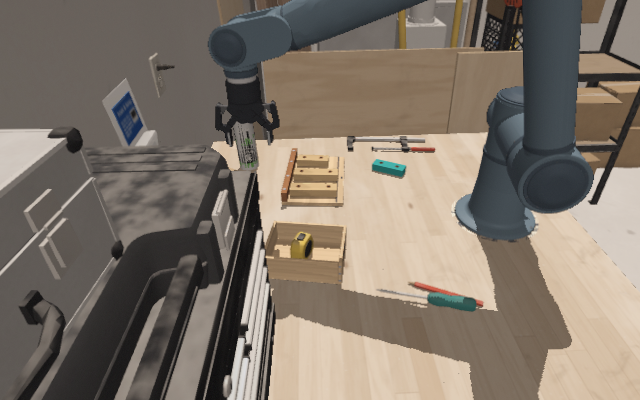

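The scene view shows the crate at (287,172) with the tape at (288,165), and the jig at (372,235) with cleats at (347,213), (368,230) and (398,244). The turquoise look-alike is at (315,289). In the side view the crate is at (305,252), the tape at (301,246) and the cleats at (312,158), (315,171) and (315,187). I'll get rough positions and a closer crop of each.

```bash
python3 - <<'E'
from h import *
import pickle
S=pickle.load(open("s0.pkl","rb"))
s=S["scene"]; d=S["side"]
print("scene crate rim corners",onz(s,[(249,167),(265,195),(321,180),(304,150)],.065).round(3).tolist())
print("jig",onz(s,[(310,222),(388,278),(433,240)],.012).round(3).tolist())
print("side crate", onz(d,[(264,251),(342,256),(347,226),(274,224)],.065).round(3).tolist())
print("jig side",onz(d,[(283,203),(343,205),(344,156)],.012).round(3).tolist())
print("tape", onz(s,[(288,158)],.1).round(3).tolist(), onz(d,[(302,236)],.07).round(3).tolist())
print("toolbox base",onz(s,[(265,147),(325,120)],0).round(3).tolist(),"jar",onz(s,[(356,176)],0),onz(s,[(338,150)],0))
a=cv2.resize(s["frame"][140:290,240:440],None,fx=4,fy=4,interpolation=cv2.INTER_CUBIC)
b=cv2.resize(d["frame"][140:290,255:355],None,fx=4,fy=4,interpolation=cv2.INTER_CUBIC)
cv2.imwrite("pics/cropa.png",a)
cv2.imwrite("pics/cropb.png",b)
E
```

```text
scene crate rim corners [[0.428, 0.201, 0.065], [0.367, 0.051, 0.065], [0.533, 0.0, 0.065], [0.621, 0.165, 0.065]]
jig [[0.42, -0.072, 0.012], [0.401, -0.357, 0.012], [0.598, -0.349, 0.012]]
side crate [[0.619, 0.189, 0.065], [0.442, 0.216, 0.065], [0.422, 0.108, 0.065], [0.602, 0.089, 0.065]]
jig side [[0.591, -0.078, 0.012], [0.418, -0.057, 0.012], [0.392, -0.349, 0.012]]
tape [[0.509, 0.115, 0.1]] [[0.532, 0.146, 0.07]]
toolbox base [[0.619, 0.362, 0.0], [0.93, 0.374, 0.0]] jar [[0.70570994 0.01331033 0.        ]] [[0.78971423 0.17142241 0.        ]]
```

View pics/cropa.png

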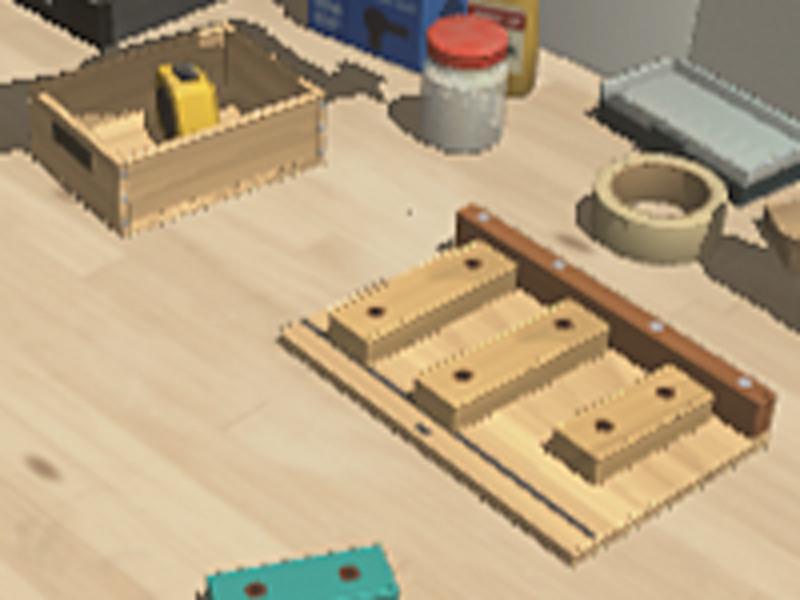

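View pics/cropb.png

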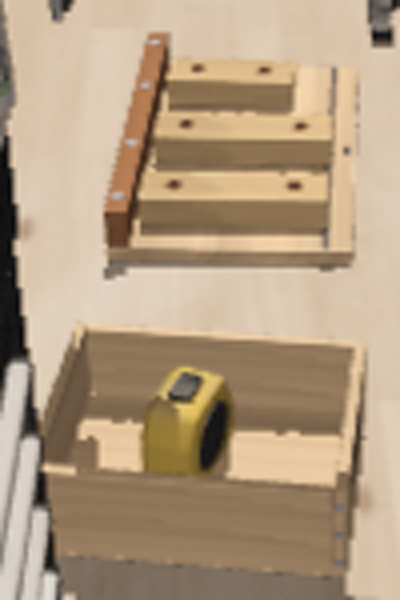

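The cleats are listed by their scene pixel:
- (347,213): long, reaches the dark line
- (368,230): long, reaches the dark line
- (398,244): stops well short of the line, so this is the reject
- (315,289): the turquoise look-alike, ignored

The yellow tape measure is in the crate at (288,165). The masking tape at (405,190) is not the one I want. Next I'll take wrist views from above the crate and the jig.

```bash
python3 - <<'E'
from h import *
import pickle
W={}
for n,p in(("jig",(.5,-.15,.33)),("crate",(.52,.21,.33))):
    manip.movep(p,[np.pi,0,0] if False else sensors.observe()["tool_rot"]); manip.pause(.2); W[n]=cams.snapshot("wrist")
pickle.dump(W,open("w.pkl","wb"))
print(sensors.observe()["tool_rot"],sensors.observe()["time"], manip.hold_point_z)
cv2.imwrite("pics/w1.png",np.vstack([cv2.resize(W[n]["frame"],(480,300),interpolation=cv2.INTER_AREA) for n in W]))
E
```

```text
[-3.13874533e+00 -1.10879906e-03  1.57064552e+00] 2.9667 -0.0187
```

View pics/w1.png

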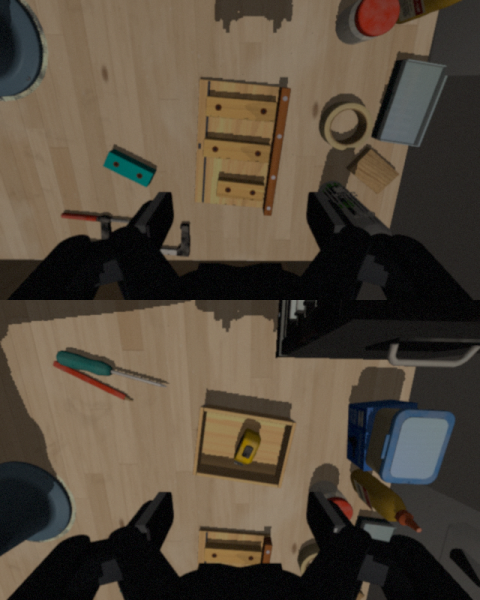

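The top image shows the jig with the short cleat lowest, at about (322,252) in full-resolution pixels. The bottom image shows the crate with the tape at about (329,195), slightly turned. I'll make exact crops now.

```bash
python3 - <<'E'
from h import *
import pickle
W=pickle.load(open("w.pkl","rb"))
w=W["jig"]; f=w["frame"]
g=cv2.cvtColor(f,cv2.COLOR_BGR2GRAY)
m=((f.max(2)<75)*255).astype(np.uint8); m[:100]=0;m[290:]=0;m[:,:255]=0;m[:,365:]=0
n,_,st,c=cv2.connectedComponentsWithStats(m)
for i in range(1,n):
    if 4<st[i,4]<200: print(c[i].round(1),st[i,4],onz(w,[c[i]],.036).round(4)[0,:2])
v=W["crate"]; h=cv2.cvtColor(v["frame"],cv2.COLOR_BGR2HSV)
m=cv2.inRange(h,(20,170,70),(34,255,255)); m[:120]=0;m[260:]=0;m[:,:250]=0;m[:,400:]=0
m=cv2.morphologyEx(m,cv2.MORPH_OPEN,np.ones((3,3)))
p=np.argwhere(m)[:,::-1].astype(np.float32); r=cv2.minAreaRect(p); print(len(p),r, cv2.boxPoints(r).tolist())
a=cv2.resize(f[90:290,250:400],None,fx=4,fy=4,interpolation=cv2.INTER_CUBIC)[:, :]
b=cv2.resize(v["frame"][130:260,250:400],None,fx=4,fy=4,interpolation=cv2.INTER_CUBIC)
a=cv2.resize(f[215:290,250:400],None,fx=4,fy=4,interpolation=cv2.INTER_CUBIC)
o=np.vstack([a[:240],b[:,:][100:460]]) if 0 else b
cv2.imwrite("pics/c2.png",cv2.convertScaleAbs(np.vstack([a[:80*4],b[:]])[:][:],alpha=1.8)[:600+220:] if 0 else cv2.convertScaleAbs(b,alpha=1.8))
cv2.imwrite("pics/c3.png",cv2.convertScaleAbs(a,alpha=1.8))
E
```

```text
[290.8 142.7] 38 [ 0.4574 -0.1246]
[351. 148.] 37 [ 0.5469 -0.1322]
[265.5 194.3] 11 [ 0.4159 -0.2042]
[286.5 198.5] 32 [ 0.4484 -0.211 ]
[343.5 204.4] 31 [ 0.5378 -0.2205]
[271.6 238.3] 95 [ 0.4219 -0.2789]
[303.5 253. ] 26 [ 0.4737 -0.3053]
[336.5 256.5] 24 [ 0.5285 -0.3116]
618 ((330.4554748535156, 198.79794311523438), (22.510879516601562, 40.304405212402344), 24.443954467773438) [[311.8698425292969, 212.48629760742188], [328.5479431152344, 175.79452514648438], [349.0411071777344, 185.10958862304688], [332.3630065917969, 221.80136108398438]]
```

View pics/c2.png

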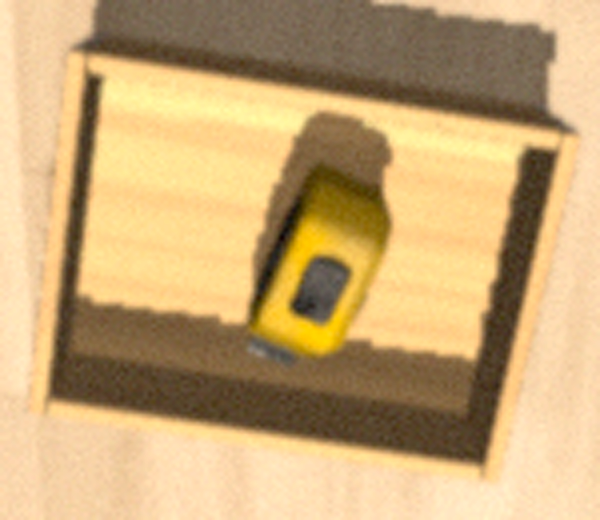

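View pics/c3.png

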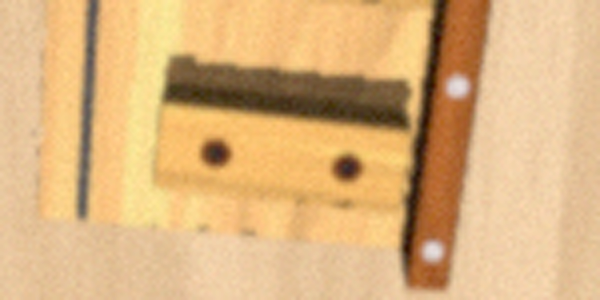

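```bash
python3 - <<'E'
from h import *
import pickle
W=pickle.load(open("w.pkl","rb")); v=W["crate"]; w=W["jig"]
C=lambda pts,o=(250,130):np.array(pts)/4.+o-.4
q=onz(v,C([(75,48),(575,130),(490,472),(38,408)]),.065)[:,:2]
print("crate corners",q.round(4).tolist(),"c",q.mean(0).round(4))
e=q[1]-q[0]+q[2]-q[3]; e2=q[0]-q[3]+q[1]-q[2]
print("len",np.linalg.norm(e)/2,np.linalg.norm(e2)/2,"yaw",np.arctan2(e[1],e[0]),np.arctan2(-e2[0],e2[1]))
t=onz(v,C([(380,240),(335,350),(300,225),(255,325),(314,290),(322,290),(340,212),(292,340)]),.074)[:,:2]
print("tape",t.round(4).tolist())
for a,b in((0,1),(2,3)):
    d=t[a]-t[b]; print("ax",np.arctan2(-d[0],d[1]))
print("hook",onz(v,C([(268,350)]),.02)[0].round(4), "driver tip",onz(v,[(223,109)],0)[0].round(3))
k=onz(w,C([(160,100),(157,185),(405,125),(400,208)],(250,215)),.036)[:,:2]
print("cleat",k.round(4).tolist(),k.mean(0).round(4), "toolbox?",onz(v,[(370,72)],0)[0].round(3))
E
```

```text
crate corners [[0.449, 0.2383], [0.6249, 0.2096], [0.6015, 0.0764], [0.4282, 0.103]] c [0.5259 0.1568]
len 0.1767952214067316 0.1361180478118556 yaw -0.1570386325839911 -0.16330428640850025
tape [[0.556, 0.1717], [0.5405, 0.1299], [0.5275, 0.1772], [0.5112, 0.1396], [0.5326, 0.153], [0.5355, 0.153], [0.5416, 0.1819], [0.5247, 0.1338]]
ax -0.3554374130863395
ax -0.4076353624128646
hook [0.5152 0.1099 0.02  ] driver tip [0.37  0.281 0.   ]
cleat [[0.4513, -0.2812], [0.449, -0.3199], [0.5517, -0.2921], [0.5508, -0.3304]] [ 0.5007 -0.3059] toolbox? [0.596 0.334 0.   ]
```

```bash
python3 - <<'E'
from h import *
o=[np.pi,0,np.pi/2-.385]
manip.gripper_to(.062)
manip.movep([.533,.153,.15],o)
print(manip.move_straight([.533,.153,.03],v=.1,guard=15), sensors.observe()["eef_pos"])
manip.gripper_to(.0,f_grip=60)
s=sensors.observe(); print("gap",s["finger_gap"],s["finger_force"],s["ft_force"])
manip.move_straight([.533,.153,.17],v=.12)
s=sensors.observe(); print("gap",s["finger_gap"],s["finger_force"],s["ft_force"],s["time"])
x=cams.snapshot("side"); y=cams.snapshot("scene")
a=cv2.resize(x["frame"][120:290,230:390],None,fx=2.5,fy=2.5);b=cv2.resize(y["frame"][60:230,220:380],None,fx=2.5,fy=2.5)
cv2.imwrite("pics/g1.png",np.hstack([a,b]))
E
```

```text
False [0.5336861  0.15309035 0.03077382]
gap 0.03228553532555065 60.10499283671379 [ 0.58461162 -1.39722161  4.70150591]
gap 0.032349402714003994 59.37898890115321 [ 0.51667803 -0.87218758 -3.01699466] 7.15
```

View pics/g1.png

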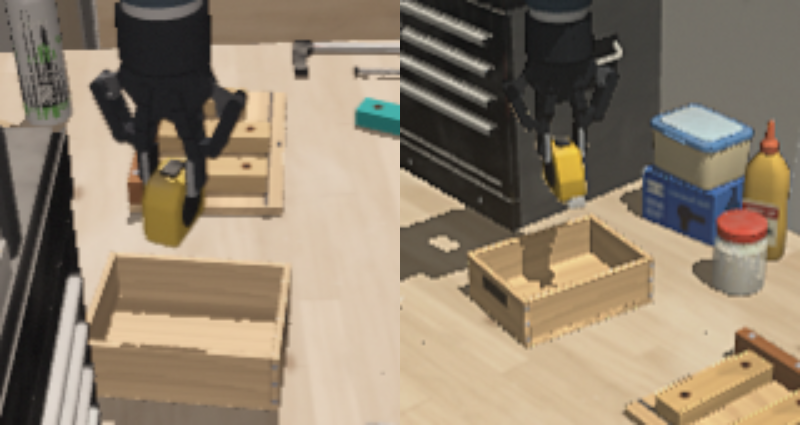

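The tape is held and clear of the crate, possibly slightly nose-down. I'll lower it until it touches the bench; the contact height will show any tilt.

```bash
python3 - <<'E'
from h import *
o=[np.pi,0,np.pi/2-.385]
manip.movep([.495,.315,.15],o)
manip.move_straight([.495,.315,.05],v=.1)
manip.pause(.2)
print(manip.move_straight([.495,.315,.012],v=.03,guard=6))
s=sensors.observe(); print(s["eef_pos"],s["ft_force"],s["moment"],s["time"])
x=cams.snapshot("side"); y=cams.snapshot("scene")
a=cv2.resize(x["frame"][190:360,230:390],None,fx=2.5,fy=2.5);b=cv2.resize(y["frame"][60:230,200:360],None,fx=2.5,fy=2.5)
cv2.imwrite("pics/g2.png",np.hstack([a,b]))
E
```

```text
True
[0.49478136 0.31480322 0.0188927 ] [-0.54261913 -1.0611227   4.12730385] [-0.02707165  0.20828152 -0.03709146] 10.2667
```

View pics/g2.png

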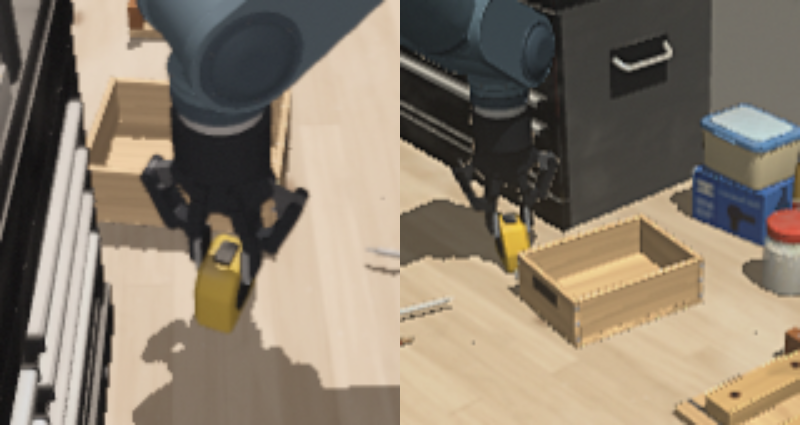

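Contact came at z = 0.0189, exactly as expected for a level tape, so it stands flat. I'll release it and fetch the short cleat.

```bash
python3 - <<'E'
from h import *
manip.gripper_to(.062); manip.pause(.2)
p=sensors.observe()["eef_pos"]
manip.move_straight([p[0],p[1],.17],v=.12)
c=[.5008,-.307]
best=min((y for y in(-.1,np.pi-.1,-np.pi-.1) if kin.ik([*c,.15],[np.pi,0,y]) is not None),key=lambda y:abs(kin.ik([*c,.15],[np.pi,0,y])[5]))
print("yaw",best,kin.ik([*c,.15],[np.pi,0,best])[5])
o=[np.pi,0,best]
manip.movep([*c,.15],o)
print(manip.move_straight([*c,.0155],v=.08,guard=10),sensors.observe()["eef_pos"])
manip.gripper_to(0,f_grip=50)
s=sensors.observe(); print("gap",s["finger_gap"],s["finger_force"],s["ft_force"],s["eef_pos"])
manip.move_straight([*c,.17],v=.12)
s=sensors.observe(); print("gap",s["finger_gap"],s["finger_force"],s["ft_force"],s["time"])
x=cams.snapshot("side"); y=cams.snapshot("scene")
a=cv2.resize(x["frame"][100:360,230:400],None,fx=2.2,fy=2.2);b=cv2.resize(y["frame"][80:340,220:400+0],None,fx=2.2,fy=2.2)
cv2.imwrite("pics/g3.png",np.hstack([a,b]))
E
```

```text
yaw -0.1 0.9279759102831004
False [ 0.50113793 -0.3072942   0.01604738]
gap -0.00011204734762196133 0.0 [-0.5181356  -0.73099638  0.27905745] [ 0.50081059 -0.30700504  0.01550359]
gap 0.00017566148825775145 0.0 [ 0.03258123  0.24606516 -0.88958534] 18.4833
```

View pics/g3.png

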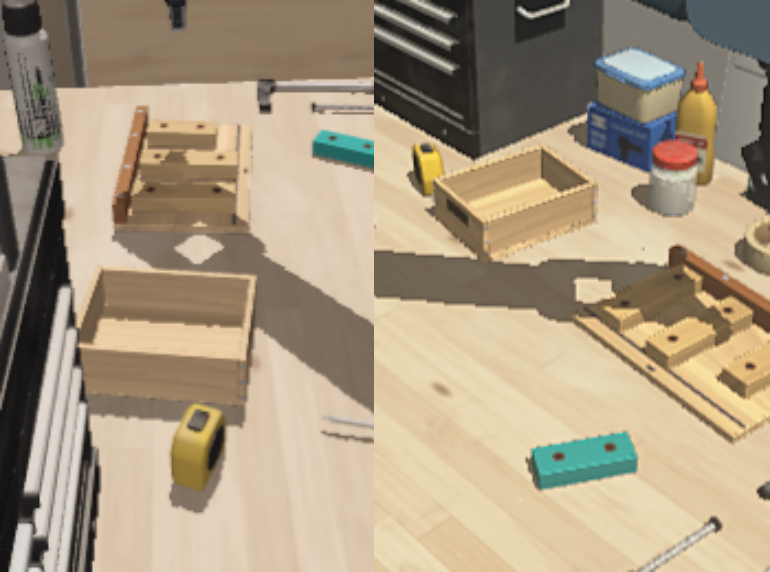

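The tape stands upright on the bench. The grasp on the cleat missed: the fingers closed fully and the cleat is still in the jig. That was my tenth picture, so from here I'll measure numerically. I'll detect the hole positions again and check their height across two views.

```bash
cat > holes.py <<'E'
from h import *
def blobs(s,box,thr,lo=3,hi=120):
    x0,y0,x1,y1=box; f=s["frame"][y0:y1,x0:x1]
    m=((f.max(2)<thr)*255).astype(np.uint8); n,_,st,c=cv2.connectedComponentsWithStats(m)
    return [(c[i]+[x0,y0],int(st[i,4])) for i in range(1,n) if lo<st[i,4]<hi]
E
python3 - <<'E'
from holes import *
import pickle
manip.gripper_to(.07)
manip.movep([.5,-.15,.33],[np.pi,0,np.pi/2]); manip.pause(.2)
w=cams.snapshot("wrist"); W=pickle.load(open("w.pkl","rb")); S=pickle.load(open("s0.pkl","rb"))
pickle.dump(w,open("w2.pkl","wb"))
print("new wrist"); 
for c,a in blobs(w,(255,100,365,290),75): print(c.round(1),a,onz(w,[c],.036).round(4)[0,:2])
P=[[.4737,-.3053,.036],[.5285,-.3116,.036]]
for n in("scene","side"):
    s=S[n]; q=proj(s,P); print(n,"proj",q.round(1).tolist())
    b=q.mean(0).astype(int); print([(c.round(1).tolist(),a,onz(s,[c],.036).round(4)[0,:2].tolist()) for c,a in blobs(s,(b[0]-30,b[1]-15,b[0]+30,b[1]+15),130,1,60)])
E
```

```text
new wrist
[290.7 141.9] 35 [ 0.4574 -0.1247]
[350.8 147.2] 38 [ 0.5468 -0.1325]
[265.5 193.5] 12 [ 0.4158 -0.2041]
[286.5 197.8] 29 [ 0.4483 -0.2111]
[343.5 203.5] 32 [ 0.5379 -0.2206]
[271.7 238.5] 87 [ 0.4218 -0.2805]
[303.7 252.2] 20 [ 0.4738 -0.3052]
[336.6 255.8] 23 [ 0.5284 -0.3119]
scene proj [[390.9, 246.2], [406.3, 237.8]]
[([405.5, 237.5], 8, [0.5279, -0.3095]), ([390.6, 245.9], 9, [0.4741, -0.3038])]
side proj [[320.5, 156.7], [304.0, 156.4]]
[([294.3, 161.8], 34, [0.5602, -0.2775]), ([303.5, 157.0], 2, [0.5303, -0.3078]), ([320.5, 157.0], 2, [0.4738, -0.3036]), ([308.0, 166.0], 23, [0.5158, -0.2464]), ([301.5, 170.0], 2, [0.5365, -0.2225])]
```

The cleat has not moved and all three cameras agree on its position. I'll retry 3 mm lower, closing in steps and logging the values.

```bash
python3 - <<'E'
from h import *
def st(l):
    s=sensors.observe(); print(l,np.round(s["eef_pos"],4),np.round(s["tool_rot"],3),"gap",round(s["finger_gap"],4),"F",round(float(np.max(s["finger_force"])),1),np.round(s["ft_force"],1),round(s["time"],1))
    return s
c=[.5008,-.307]; o=[np.pi,0,-.1]
manip.movep([*c,.12],o); st("above")
print(manip.move_straight([*c,.0125],v=.08,guard=8)); st("down")
for g in(.05,.042,.038,.034,.03):
    manip.gripper_to(g,f_grip=50); s=st(g)
    if s["finger_gap"]>g+.003: break
E
```

```text
above [ 0.5013 -0.3071  0.1207] [ 3.141e+00 -1.000e-03 -9.900e-02] gap 0.07 F 0.0 [ 0.3 -0.2  0.9] 22.1
False
down [ 0.5012 -0.3074  0.0132] [ 3.141e+00 -1.000e-03 -1.000e-01] gap 0.0701 F 0.0 [-0.4 -0.1  0.4] 23.6
0.05 [ 0.5009 -0.3071  0.0127] [ 3.141 -0.    -0.1  ] gap 0.0502 F 0.0 [ 0.1 -0.  -1.1] 23.9
0.042 [ 0.5008 -0.307   0.0125] [-3.142  0.    -0.1  ] gap 0.0419 F 0.0 [-0.2 -0.2 -0.8] 24.2
0.038 [ 0.5008 -0.307   0.0125] [-3.142  0.    -0.1  ] gap 0.0378 F 0.0 [ 0.2 -0.6 -0.6] 24.4
0.034 [ 0.5008 -0.307   0.0125] [-3.142  0.    -0.1  ] gap 0.0339 F 0.0 [ 0.1 -0.4  0.6] 24.6
0.03 [ 0.5008 -0.307   0.0125] [ 3.142  0.    -0.1  ] gap 0.0301 F 0.0 [0.5 0.2 1.4] 24.8
```

```bash
python3 - <<'E'
from holes import *
import pickle
c=[.5008,-.307]
w=cams.snapshot("wrist"); S={n:cams.snapshot(n) for n in("scene","side")}; S["wrist"]=w; pickle.dump(S,open("s3.pkl","wb"))
print("cam",-np.array(w["R"]).T@w["t"])
q=proj(w,[[.4738,-.3052,.036],[.5284,-.3119,.036],[.5008,-.307,.0125]]); print(q.round(0).tolist())
for n in("scene","side"):
    s=S[n]; f=s["frame"].astype(int); s0=pickle.load(open("s0.pkl","rb"))[n]["frame"].astype(int)
    P=[[.4738,-.3065,.036],[.5284,-.311,.036],[.45,-.302,.036],[.552,-.311,.036],[.5008,-.307,.036],[.5008,-.287,.036],[.5008,-.327,.036]]
    for X,p in zip(P,proj(s,P)):
        u,v=p.round().astype(int); print(n,X,(u,v),"now",f[v,u],"was",s0[v,u])
E
```

```text
cam [ 0.57707547 -0.31370814  0.17824938]
[[323.0, 305.0], [326.0, 210.0], [321.0, 242.0]]
scene [0.4738, -0.3065, 0.036] (np.int64(391), np.int64(246)) now [36 38 45] was [37 40 48]
scene [0.5284, -0.311, 0.036] (np.int64(406), np.int64(238)) now [42 51 57] was [38 44 56]
scene [0.45, -0.302, 0.036] (np.int64(384), np.int64(250)) now [124 188 231] was [114 175 216]
scene [0.552, -0.311, 0.036] (np.int64(412), np.int64(234)) now [39 46 52] was [ 81 122 154]
scene [0.5008, -0.307, 0.036] (np.int64(398), np.int64(242)) now [ 62  92 112] was [114 174 215]
scene [0.5008, -0.287, 0.036] (np.int64(392), np.int64(238)) now [37 46 52] was [124 176 214]
scene [0.5008, -0.327, 0.036] (np.int64(405), np.int64(245)) now [46 59 70] was [108 164 202]
side [0.4738, -0.3065, 0.036] (np.int64(320), np.int64(157)) now [ 57  75 109] was [ 55  72 105]
side [0.5284, -0.311, 0.036] (np.int64(304), np.int64(157)) now [ 66  88 118] was [ 62  83 113]
side [0.45, -0.302, 0.036] (np.int64(328), np.int64(157)) now [148 194 224] was [143 188 218]
side [0.552, -0.311, 0.036] (np.int64(297), np.int64(157)) now [102 143 175] was [ 96 137 169]
side [0.5008, -0.307, 0.036] (np.int64(312), np.int64(157)) now [34 33 34] was [142 188 222]
side [0.5008, -0.287, 0.036] (np.int64(312), np.int64(160)) now [103 117 129] was [109 149 180]
side [0.5008, -0.327, 0.036] (np.int64(312), np.int64(154)) now [36 33 34] was [161 192 216]
```

The cleat is still in place and the fingers are right over it, so the tips must be above its top. I'll probe down gently to find their true height.

```bash
python3 - <<'E'
from h import *
c=[.5008,-.307]
print(manip.move_straight([*c,.002],v=.03,guard=5)); manip.pause(.05)
s=sensors.observe(); print(s["eef_pos"],s["ft_force"],s["finger_gap"],s["finger_force"],s["time"])
if s["eef_pos"][2]>.0: manip.move_straight([*c,.06],v=.1)
E
```

```text
True
[ 0.50096418 -0.30714065  0.01217679] [-0.41975239  1.0878695   4.6324668 ] 0.029931855833569852 2.2867803275585175 25.2167
```

At a gap of 0.03 the tips touch at a TCP height of 0.012, so with the fingers open they sit well above where I assumed. I'll open them, lower around the cleat until they touch the board, back off a little and grip.

```bash
python3 - <<'E'
from h import *
c=[.5008,-.307]
manip.gripper_to(.062); manip.move_straight([*c,.02],v=.1); manip.pause(.1)
hit=manip.move_straight([*c,-.008],v=.03,guard=6)
s=sensors.observe(); z=s["eef_pos"][2]; print(hit,s["eef_pos"],s["ft_force"],s["finger_gap"],s["time"])
z+=.007 if hit else 0.004
manip.move_straight([*c,z],v=.05)
manip.gripper_to(.03,f_grip=50); s=sensors.observe(); print(z,"gap",s["finger_gap"],s["finger_force"],s["ft_force"],s["time"])
E
```

```text
False [ 0.50096029 -0.30713108 -0.00777749] [-0.02254991  0.63943527 -0.33545532] 0.06216724510483405 27.9917
-0.0037774922798825307 gap 0.03872103406490192 51.823461055755615 [-0.10067156  0.29241554  3.30320317] 28.5667
```

Gripped at a gap of 0.0387. Now I'll carry it to the crate.

```bash
python3 - <<'E'
from h import *
def st(l):
    s=sensors.observe(); print(l,np.round(s["eef_pos"],4),"gap",round(s["finger_gap"],4),"F",round(float(np.max(s["finger_force"])),1),np.round(s["ft_force"],1),np.round(s["moment"],2),round(s["time"],1)); return s
c=[.5008,-.307]
manip.move_straight([*c,.13],v=.12); s=st("up")
assert s["finger_gap"]>.03
t=[.526,.157]; o=[np.pi,0,-.163]
manip.movep([*t,.13],o); st("over")
manip.move_straight([*t,.02],v=.1); manip.pause(.1)
hit=manip.move_straight([*t,-.008],v=.03,guard=5); s=st(hit)
E
```

```text
up [ 0.5002 -0.3065  0.1289] gap 0.0388 F 51.5 [-0.4 -0.5 -0.2] [-0.02  0.02  0.03] 29.8
over [0.5264 0.1562 0.13  ] gap 0.0387 F 51.4 [ 0.1  0.6 -0.9] [ 0.03  0.02 -0.03] 31.5
True [ 0.5258  0.157  -0.0034] gap 0.0386 F 52.0 [0.4 0.8 3.2] [ 0.04  0.06 -0.03] 33.6
```

Contact came at -0.0034, matching the grasp height of -0.0038, so the cleat lies flat on the floor. I'll release it and verify.

```bash
python3 - <<'E'
from holes import *
import pickle
manip.gripper_to(.056); manip.pause(.2)
manip.move_straight([.526,.157,.15],v=.12)
manip.movep([.52,.21,.33],[np.pi,0,np.pi/2]); manip.pause(.2)
v=cams.snapshot("wrist"); print(sensors.observe()["time"],sensors.observe()["ft_force"])
print("crate holes"); 
for c,a in blobs(v,(275,150,375,245),75,8,90): print(c.round(1),a,onz(v,[c],.036).round(4)[0,:2])
h=cv2.cvtColor(v["frame"],cv2.COLOR_BGR2HSV)
m=cv2.inRange(h,(20,170,70),(34,255,255)); m=cv2.morphologyEx(m,cv2.MORPH_OPEN,np.ones((3,3)))
n,_,stt,c=cv2.connectedComponentsWithStats(m)
print("yellow",[(c[i].round(),stt[i].tolist(),onz(v,[c[i]],.062)[0].round(3)) for i in range(1,n) if stt[i,4]>150])
s=cams.snapshot("scene"); d=cams.snapshot("side")
for k,S in(("scene",s),("side",d)):
    for X in([.4574,-.1247,.036],[.5468,-.1325,.036],[.4483,-.2111,.036],[.5379,-.2206,.036]):
        u,w=proj(S,[X])[0].round().astype(int); print(k,X,S["frame"][w-1:w+2,u-1:u+2].max(2).min())
    hh=cv2.inRange(cv2.cvtColor(S["frame"],cv2.COLOR_BGR2HSV),(20,170,70),(34,255,255)); n,_,q,cc=cv2.connectedComponentsWithStats(hh)
    print([(cc[i].round(),q[i].tolist(),onz(S,[cc[i]],.035)[0].round(3)) for i in range(1,n) if q[i,4]>40])
E
```

```text
37.2583 [-0.71359694  0.0982405   0.39030135]
crate holes
[305.8 189.5] 25 [0.4989 0.1622]
[340.5 195.6] 23 [0.553  0.1523]
yellow [(array([301.,  85.]), [285, 58, 36, 54, 939], array([0.496, 0.312, 0.062])), (array([519., 281.]), [510, 267, 17, 28, 368], array([0.842, 0.017, 0.062]))]
scene [0.4574, -0.1247, 0.036] 45
scene [0.5468, -0.1325, 0.036] 67
scene [0.4483, -0.2111, 0.036] 52
scene [0.5379, -0.2206, 0.036] 59
[(array([245., 157.]), [241, 148, 10, 21, 112], array([0.488, 0.3  , 0.035]))]
side [0.4574, -0.1247, 0.036] 68
side [0.5468, -0.1325, 0.036] 88
side [0.4483, -0.2111, 0.036] 86
side [0.5379, -0.2206, 0.036] 84
[]
```

The two holes in the crate are 55 mm apart at the flat-lying height, so the cleat is flat. The good cleats haven't moved and the tape stands where I set it.

```bash
python3 -c "
from station import manip
print(manip.job_done())"
```

```text
the job is handed in; nothing more can be done
None
```

The job is handed in at about 37 s of the 58 s limit: the tape measure stands upright on the bare bench, the short cleat lies flat on the crate floor after one missed grasp that moved nothing, and the two good cleats are still in the jig.

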